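# Find the hidden catch of the medicine box

### The job

Open the child-safe medicine box: with your fingertips feel along the groove in its grey top for the hidden flush button, press it down until the white lid springs open by itself, then take your hand away. Only press; do not pick up or push aside any of the things standing around.

Things in the scene. Friction and masses are not known exactly. Their poses are not given: they have to be found in the camera images.
- medicine_box: White medicine box fixed to the worktop, 180 deep (x) by 330 wide (y) by 60 mm high; origin under its centre, x away from the robot at yaw 0. The front half of its top is a fixed grey deck with a groove, the rear half a white lid with a green cross. The lid's front edge lies 43 mm behind (+x) the groove's centre line.
- groove (a point): Middle of the groove, on its floor (59 mm above the worktop); axes as the box's. The groove is 140 mm long (y), 46 mm wide (x), 1 mm deep. Its floor is rigid but for the hidden button: a plate of the same grey, as wide as the groove and 46 mm long along it, sunk 2 mm below the groove's floor, its centre anywhere up to 40 mm to either side of this point along y.
- catch (a joint): How far the hidden button is pressed down, m: 0 at rest, 0.006 at its stop. A spring resists with about 2 N at first and 5.5 N at the stop; at about 0.0045 the lid is freed. It rises again when let go. The fingertips must lie wholly on the button, clear of the rigid floor beside it.
- lid (a joint): Angle of the lid, rad: 0 shut, up to 1.5 standing open. Hinged along the rear edge of the box, 90 mm from its front edge; held shut by the catch. Once freed it swings up and back under its own spring in about 1 s and stays open.
- spice_jar: Loose glass spice jar with a yellow cap, 44 mm across, 96 mm high, left of the box; origin at its underside. A bystander.
- garlic_bulb: Loose garlic bulb, 55 mm, left of the box; origin at its underside. A bystander.
- yellow_peeler: Loose peeler with a yellow handle, 170x25x18 mm, lying right of the box; origin at its underside. A bystander.
- soap: Loose cream soap bar, 51x76x24 mm, right of the box; origin at its underside. A bystander.

How it is judged (in metres and radians):
On the way:
1. the hidden button is pressed in by at least 3.5 mm (value of joint catch above 0.0035 m).
At the end, for the whole second after the job is handed in: The lid stands open by more than 1.2 rad and is at rest, and the jar, garlic, peeler and soap are within 30 mm of where they started (value of joint lid above 1.2 rad and velocity of joint lid below 0.1 rad/s and distance of each of spice_jar, garlic_bulb, yellow_peeler, soap from where it was at the start of the episode below 0.03 m); the robot touches nothing.
It fails at once if a bystander is pushed aside or picked up (moved more than 30 mm) (distance of any of spice_jar, garlic_bulb, yellow_peeler, soap from where it was at the start of the episode above 0.03 m).
It also fails if it takes over 51 s, if anything falls off the work surface, if the arm or the gripper's body presses on something with over 40 N, if the wrist force passes 120 N, or if a joint passes its speed limit or range.

### The arm

A 6-joint arm with a two-finger parallel gripper is mounted at the origin on a cart in front of the work surface, level with it; the furniture and walls round the work are solid. World frame = base frame: x ahead of the robot, y to its left, z up, the work surface at z = 0. Lengths are in mm, angles in rad, forces in N, time in s.
With the tool pointing down it reaches from about 350 to 775 mm from the base axis. Payload 7.3 kg.
Tool frame: the origin (TCP) lies midway between the tips of the shut fingers; the grasp point (between the pads) lies 19 mm behind it; x points along the fingers, y is the direction in which the jaws open and shut, and the axes are right-handed (so a half turn about x gives the same grasp; the last joint's range is limited). The gripper opens to 92 mm and grips with 3 to 60 N. Pads are 19 mm wide; open, the fingers measure 130 mm over their backs; the gripper's body (75 mm by 190 mm) begins 47 mm behind the grasp point.
Start: joints at [1.078, 0.342, 1.524, -0, 1.275, -0.146], TCP at [178.429, 493.769, 226.741] pointing down, gripper open.
Joint ranges: [-2.53, 2.53], [-0.77, 2.02], [0.04, 2.7], [-1, 4.14], [0.28, 2.66], [-3.11, 3.11]. Speed limits (rad/s): [2.57, 2.57, 3.14, 3.14, 3.14, 3.14].

### API

Orientations are given as [roll, pitch, yaw] about the fixed x, y, z axes, in that order (R = Rz(yaw) Ry(pitch) Rx(roll)).
In Python, from plant import bot gives the robot as it stands. The module is installed in compiled form; this text tells all that it offers.
- The arm moves only by the shell command python3 -m handwheel 'ROWS' [OPENING]. ROWS is JSON, a list that holds one entry, the list of rows, each a list of 4 numbers: the shift along the tool's x, y, z in cm, then the turn about the tool's x in rad. A call has 1 to 8 rows; each row shifts and turns the commanded pose from where the row before left it, along the tool's axes as they then stand; what a row does not reach is not made up. A row lasts 1/12 s, in which the tool goes at most 41.7 mm and 7.16 degrees, less where a joint would pass 70% of its speed; a pose out of reach is approached as far as the arm can. A call is refused whole if a number of a shift passes 4.17 or a number of a turn 0.125, either way. A call with a gripper value outside its range is refused whole. OPENING is the opening, from 0 (shut) to 1 (fully open), set as the call begins (- or left out, the last holds). The fingers move at their own pace and stop on an object; the grip force is fixed at half the most. Time passes only in rows, so rows that do not move let the fingers close. It gives the time, the measured TCP pose, the force and the opening at its end, in the units of the state.
- bot.get_obs(): the state, without advancing time (a new reading comes with each control period).
- bot.capture(name): name is "side" or "top"; returns (picture, depth): 384x512x3 uint8, red, green, blue; 384x512 float32, mm along the optical axis (not along the pixel's ray), 0 where there is no reading.
- bot.camera_model(name): a dict with "fx", "fy", "cx", "cy" (pixels), "position" and "rotation" of the camera in the world. Camera axes: x right, y down, z forward; pixel columns grow to the right and rows downward; lengths in mm; the calibration is good to about 2 mm. A picture is of the moment at which its call begins. camera_model takes no time and is no camera call.
- bot.close_job(): hands the job in, once; it reports no verdict.
Trained networks look in the newest picture that a camera, given by its name, has taken for a name from the list of things; names that differ only in an ending like _2 or _b are one class to them, and where a whole thing is asked for, a point or a joint stands for the part that bears it (a point fixed in the world has none). Each returns a list of dicts, best first, with "conf" (0 to 1); they miss things now and then, are a little off and sometimes report something else, mostly with a low value. They report only what shows in the picture. A call takes as long as a camera call.
- bot.find_in(camera, label): "bbox" ([left, top, width, height] in pixels, round what is visible of it).
- bot.spot_point(camera, label): "point" ([column, row] in pixels: a listed point, or the origin of a listed thing).
The state is a dict: "time": time; "joint_positions": joint angles; "dq": joint speeds; "tau": joint torques, N m; "tool_pos": TCP position; "tcp_rot": TCP orientation; "contact_force": force on the tool from outside, world axes, zero at the start; "moment": the same for the moment, N m; "grip_width": finger opening in mm.
Only numpy, scipy, OpenCV 4.12 (cv2) and the standard library are available. Lean on these libraries where they do the work, as an engineer would, in place of code of your own. Each camera call takes 0.05 s, during which the arm holds its last target.

## Working session

There is one attempt and no reset: what is moved stays moved. The work goes in short steps, Python scripts to look and compute and a shell command to move; the robot and the scene stay as the last step left them, time stands still between calls to the robot, and variables do not carry over. Pictures are saved under pics/ and viewed, and the job is handed in when it is done.

```bash
mkdir -p pics; cat > h.py <<'E'
import numpy as np,cv2
from plant import bot
def px2w(cam,u,v,d):
    m=bot.camera_model(cam);p=np.array([(u-m['cx'])/m['fx']*d,(v-m['cy'])/m['fy']*d,d])
    return np.array(m['rotation'])@p+np.array(m['position'])
def px2plane(cam,u,v,z):
    m=bot.camera_model(cam);r=np.array(m['rotation'])@np.array([(u-m['cx'])/m['fx'],(v-m['cy'])/m['fy'],1.]);o=np.array(m['position'])
    return o+r*(z-o[2])/r[2]
E
python3 - <<'E'
from h import *
o=bot.get_obs()
for k,v in o.items(): print(k,np.round(v,3).tolist())
for c in("side","top"):
    im,d=bot.capture(c);cv2.imwrite(f"pics/{c}0.png",im[:,:,::-1]);np.save(f"{c}_d.npy",d);np.save(f"{c}_i.npy",im)
    m=bot.camera_model(c);print(c,np.round(m['position']),m['fx'],np.round(m['rotation'],2).tolist())
for l in("groove","medicine_box"):
    for r in bot.spot_point("top",l)[:3]:
        u,v=r['point'];print(l,r,px2plane("top",u,v,59 if l=="groove" else 0))
print(bot.find_in("top","medicine_box"))
E
```

```text
time 0.0
joint_positions [1.078, 0.343, 1.525, 0.0, 1.275, -0.146]
dq [0.001, -0.001, -0.001, 0.003, -0.002, 0.002]
tau [0.002, -43.123, -24.422, 0.072, 0.056, -0.0]
tool_pos [178.202, 493.369, 226.027]
tcp_rot [-1.726, 1.569, -2.073]
contact_force [-0.154, -0.769, 0.441]
moment [0.013, 0.041, -0.024]
grip_width 92.106
side [-211. -140. 1158.] 477.2926386063718 [-2.53, 0.0, -1.41]
top [ 275.  -12. 1521.] 477.5322019467934 [-2.96, 0.02, -1.59]Traceback (most recent call last):
  File "<stdin>", line 9, in <module>
  File "h.py", line 8, in px2plane
    return o+r*(z-o[2])/r[2]
                        ~^^^
IndexError: invalid index to scalar variable.
```

```bash
sed -i "s/np.array(m\['rotation'\])/Rot.from_euler('xyz',m['rotation']).as_matrix()/; 1a from scipy.spatial.transform import Rotation as Rot" h.py
python3 - <<'E'
from h import *
for l in("groove","medicine_box","spice_jar","garlic_bulb","yellow_peeler","soap"):
    for r in bot.spot_point("top",l)[:2]:
        u,v=r['point'];print(l,r,px2plane("top",u,v,59 if l=="groove" else 0))
    for r in bot.spot_point("side",l)[:1]:
        u,v=r['point'];print(' side',l,r,px2plane("side",u,v,59 if l=="groove" else 0))
print(bot.find_in("top","medicine_box")[:2])
E
```

```text
groove {'point': [281.0, 196.9], 'conf': 0.79} [515.090163   -68.40421113  59.        ]
 side groove {'point': [276.7, 205.4], 'conf': 0.63} [509.41365911 -63.37282637  59.        ]
medicine_box {'point': [281.1, 185.2], 'conf': 0.57} [563.1643886  -72.00816007   0.        ]
 side medicine_box {'point': [286.8, 199.9], 'conf': 0.63} [571.78090489 -85.75546964   0.        ]
spice_jar {'point': [136.4, 187.4], 'conf': 0.87} [565.17075654 398.57411204   0.        ]
 side spice_jar {'point': [128.5, 179.4], 'conf': 0.83} [571.45285896 396.00919768   0.        ]
garlic_bulb {'point': [140.4, 221.3], 'conf': 0.72} [454.09894982 382.50450935   0.        ]
 side garlic_bulb {'point': [274.1, 205.2], 'conf': 0.55} [547.61051442 -51.69451667   0.        ]
yellow_peeler {'point': [379.2, 201.7], 'conf': 0.73} [ 503.10680454 -384.93253369    0.        ]
 side yellow_peeler {'point': [389.5, 231.5], 'conf': 0.95} [ 510.72780543 -383.01853165    0.        ]
soap {'point': [382.4, 149.3], 'conf': 0.76} [ 676.14098675 -406.20102669    0.        ]
 side soap {'point': [399.7, 190.7], 'conf': 0.7} [ 656.53527998 -412.1198534     0.        ]
[{'bbox': [229.0, 139.6, 107.5, 89.1], 'conf': 0.92}]
```

View pics/top0.png

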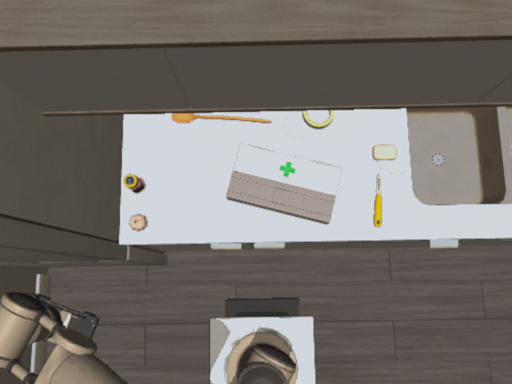

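View pics/side0.png

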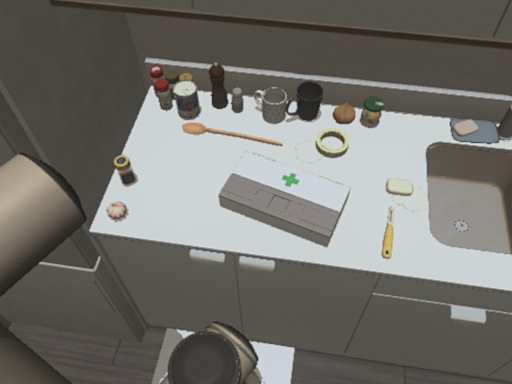

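```bash
python3 - <<'E'
from h import *
a=np.load("top_i.npy")[130:235,215:350,::-1];b=np.load("side_i.npy")[145:250,210:360,::-1]
a=cv2.resize(a,None,fx=5.5,fy=5.5,interpolation=cv2.INTER_CUBIC);b=cv2.resize(b,None,fx=5,fy=5,interpolation=cv2.INTER_CUBIC)
f=lambda x:cv2.convertScaleAbs(x,alpha=1.3)
cv2.imwrite("pics/ta.png",f(a));cv2.imwrite("pics/sb.png",f(b))
# box pose from depth: points with z~60
d=np.load("top_d.npy");v,u=np.mgrid[130:235,215:350];
m=bot.camera_model("top");D=d[130:235,215:350].ravel()
p=np.c_[(u.ravel()-m['cx'])/m['fx']*D,(v.ravel()-m['cy'])/m['fy']*D,D]
w=p@Rot.from_euler('xyz',m['rotation']).as_matrix().T+np.array(m['position'])
k=(w[:,2]>45)&(w[:,2]<75)&(D>0)
print(k.sum(),np.percentile(w[k,2],[5,50,95]))
mk=k.reshape(105,135).astype(np.uint8);n,l,s,c=cv2.connectedComponentsWithStats(mk);i=1+s[1:,4].argmax()
q=w[(l.ravel()==i)][:,:2]
print(cv2.minAreaRect(q.astype(np.float32)))
E
```

```text
5943 [55.29782055 60.9035051  66.25949552]
((564.7796020507812, -77.921875), (330.72943115234375, 182.33749389648438), 74.50700378417969)
```

View pics/ta.png

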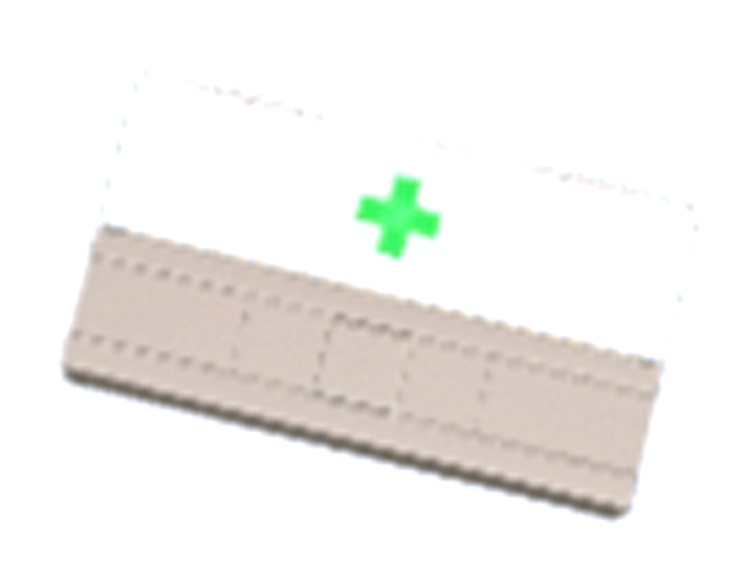

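View pics/sb.png

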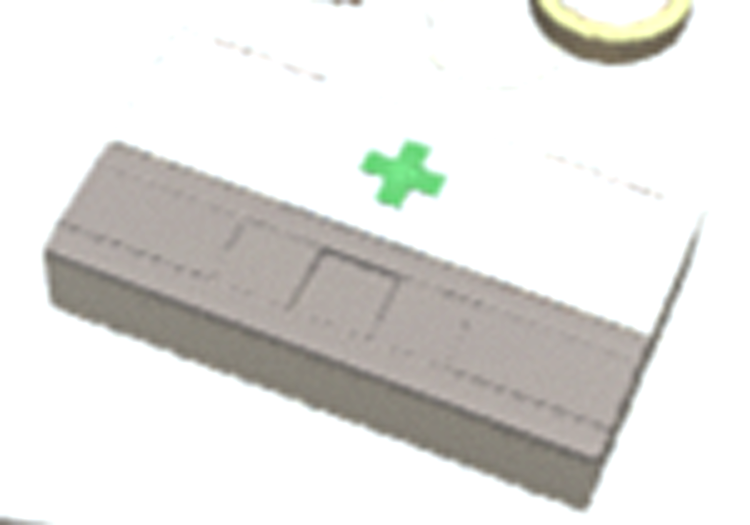

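```bash
cat >> h.py <<'E'
def rel(t):
    o=bot.get_obs();R=Rot.from_euler('xyz',o['tcp_rot']).as_matrix()
    return (R.T@(np.array(t)-o['tool_pos']))/10
E
python3 - <<'E'
from h import *
for n,c in(("top",[(335,318),(412,335),(393,412),(318,393)]),("side",[(322,250),(400,275),(375,338),(290,308)])):
    s,o=(5.5,(215,130)) if n=="top" else (5,(210,145))
    P=np.array([px2plane(n,(x+.5)/s-.5+o[0],(y+.5)/s-.5+o[1],58.) for x,y in c])
    print(n,P.round(0)[:,:2].tolist(),P.mean(0).round(1),[np.linalg.norm(P[i]-P[i-1]).round(0) for i in range(4)])
for n,s,o,c in(("top",5.5,(215,130),[(104,228),(660,362),(628,515),(68,372)]),("side",5,(210,145),[(115,145),(645,335),(600,458),(48,248)])):
    P=np.array([px2plane(n,(x+.5)/s-.5+o[0],(y+.5)/s-.5+o[1],60.) for x,y in c])
    print(n,P.round(0)[:,:2].tolist(),P.mean(0).round(1),np.degrees(np.arctan2(*(P[0]-P[1])[:2])),[np.linalg.norm(P[i]-P[i-1]).round(0) for i in range(4)])
o=bot.get_obs();print(Rot.from_euler('xyz',o['tcp_rot']).as_matrix().round(3))
E
```

```text
top [[546.0, -52.0], [535.0, -95.0], [491.0, -83.0], [503.0, -42.0]] [518.6 -68.1  58. ] [np.float64(44.0), np.float64(45.0), np.float64(45.0), np.float64(43.0)]
side [[545.0, -51.0], [535.0, -96.0], [491.0, -88.0], [504.0, -39.0]] [518.6 -68.4  58. ] [np.float64(43.0), np.float64(46.0), np.float64(44.0), np.float64(50.0)]
top [[600.0, 78.0], [516.0, -234.0], [430.0, -212.0], [517.0, 99.0]] [516.  -67.3  60. ] 14.96488919439195 [np.float64(85.0), np.float64(323.0), np.float64(89.0), np.float64(323.0)]
side [[598.0, 78.0], [515.0, -233.0], [434.0, -215.0], [521.0, 101.0]] [517.  -67.3  60. ] 14.906898341349354 [np.float64(80.0), np.float64(322.0), np.float64(83.0), np.float64(327.0)]
[[ 0.    0.34  0.94]
 [ 0.    0.94 -0.34]
 [-1.    0.    0.  ]]
```

```bash
python3 -m handwheel '[[[0,-2.5,3.1,0],[0,-2.5,3.1,0],[0,-2.5,3.1,0],[0,-2.5,3.1,0],[0,-2.5,3.1,0],[0,-2.5,3.1,0],[0,-2.5,3.1,0],[0,-2.5,3.1,0]]]' 0 && python3 -m handwheel '[[[0,-2.5,3.1,0],[0,-2.5,3.1,0],[0,-2.5,3.1,0],[0,-2.5,3.1,0],[0,-2.5,3.1,0],[0,-2.5,3.1,0],[0,-1.0,1.3,-0.084],[0,0,0,0]]]' && python3 - <<'E'
from h import *
o=bot.get_obs();print(o['time'],o['tool_pos'],o['contact_force'],o['grip_width'],rel([518.6,-68.2,80]));print(Rot.from_euler('xyz',o['tcp_rot']).as_matrix().round(3))
E
```

```text
time: 1.47
tool_pos: [344.3, 219.7, 227.0]
tcp_rot: [0.81, 1.57, 0.464]
contact_force: [1.6, 1.4, -0.2]
grip_width: 43.3
time: 2.13
tool_pos: [478.2, 0.0, 226.5]
tcp_rot: [-0.52, 1.57, -0.783]
contact_force: [-0.6, -0.2, -0.4]
grip_width: 0.3
2.1333 [4.78235347e+02 3.87336917e-03 2.26479456e+02] [-0.58943614 -0.18962406 -0.43779837] 0.3003127205430815 [14.65748317 -5.5255435   5.65681906]
[[ 0.001  0.26   0.966]
 [-0.001  0.966 -0.26 ]
 [-1.    -0.001  0.001]]
```

```bash
python3 -m handwheel '[[[2,-2.0,2.0,0],[3,-2.0,2.0,0],[3,-1.5,1.6,0],[3,0,0,0],[2.4,0,0,0],[0,0,0,0],[0,0,0,0]]]' && python3 - <<'E'
from h import *
o=bot.get_obs();print(o['time'],o['tool_pos'],o['contact_force'],rel([518.6,-68.2,57]))
for c in("side","top"):
    im,d=bot.capture(c);r=slice(130,260);im=im[145:250,210:360] if c=="side" else im[130:235,215:350]
    cv2.imwrite(f"pics/{c}1.png",cv2.resize(im[:,:,::-1],None,fx=5,fy=5,interpolation=cv2.INTER_CUBIC))
E
```

```text
time: 2.72
tool_pos: [515.4, -63.5, 92.3]
tcp_rot: [3.048, 1.568, 2.785]
contact_force: [0.1, -0.6, 0.3]
grip_width: 0.4
2.7167 [515.4279115  -63.45373653  92.29664399] [ 0.10853643 -0.63997191  0.31269825] [ 3.52836206 -0.37675949  0.43947225]
```

View pics/side1.png

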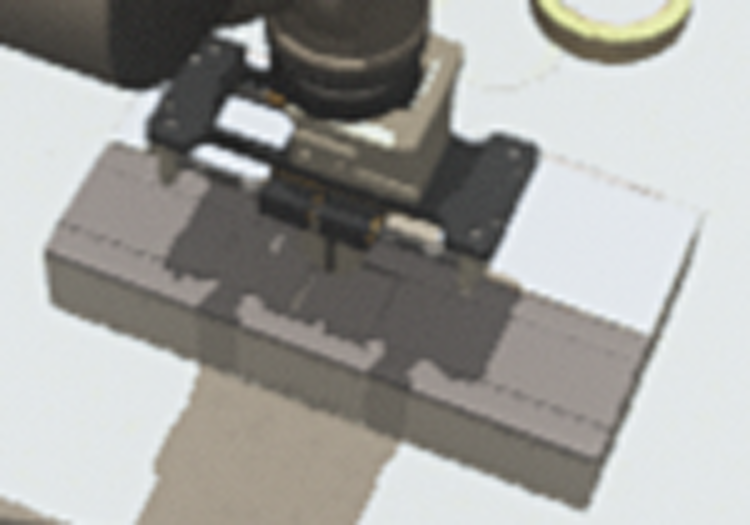

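The side picture shows the shut fingers (tips about 330,265 in the crop) hovering over the square plate (centre about 347,293). The jaws are along the groove, and nothing is in the way. I'll centre, then go down slowly.

```bash
python3 -m handwheel '[[[0.8,-0.38,0.44,0],[1,0,0,0],[0.9,0,0,0],[0,0,0,0],[0,0,0,0],[0,0,0,0]]]'; for i in 1; do python3 -m handwheel '[[[0.2,0,0,0],[0.2,0,0,0],[0.2,0,0,0],[0,0,0,0],[0,0,0,0]]]'; done; python3 - <<'E'
from h import *
print(rel([518.6,-68.2,57]))
E
```

```text
time: 3.32
tool_pos: [519.5, -69.2, 65.7]
tcp_rot: [2.713, 1.571, 2.451]
contact_force: [0.7, -0.6, -1.0]
grip_width: 0.4
time: 3.73
tool_pos: [519.4, -69.1, 59.6]
tcp_rot: [2.814, 1.571, 2.552]
contact_force: [-0.9, -0.3, 0.8]
grip_width: 0.6
[ 0.26118666  0.0702474  -0.10361861]
```

```bash
python3 -m handwheel '[[[0.1,0.07,-0.1,0],[0.1,0,0,0],[0,0,0,0],[0,0,0,0]]]'; python3 -m handwheel '[[[0.1,0,0,0],[0.1,0,0,0],[0,0,0,0],[0,0,0,0]]]'
```

```text
time: 4.07
tool_pos: [518.7, -68.2, 57.7]
tcp_rot: [2.471, 1.571, 2.209]
contact_force: [0.3, 0.6, -0.7]
grip_width: 0.8
time: 4.4
tool_pos: [518.8, -68.3, 55.9]
tcp_rot: [0.294, 1.57, 0.031]
contact_force: [-1.2, 0.5, 2.8]
grip_width: 0.5
```

TCP is below the 57 mm plate level with about 2.8 N, so the plate is giving way and this is the button. I'll press on.

```bash
python3 -m handwheel '[[[0.1,0,0,0],[0.1,0,0,0],[0,0,0,0],[0,0,0,0]]]'; python3 -m handwheel '[[[0.1,0,0,0],[0.1,0,0,0],[0,0,0,0],[0,0,0,0]]]'; python3 - <<'E'
from h import *
im,d=bot.capture("side");cv2.imwrite("pics/side2.png",im[:,:,::-1])
E
```

```text
time: 4.73
tool_pos: [518.8, -68.3, 53.8]
tcp_rot: [0.399, 1.571, 0.137]
contact_force: [-1.5, -0.3, 3.9]
grip_width: 0.4
time: 5.07
tool_pos: [518.8, -68.3, 51.8]
tcp_rot: [0.345, 1.571, 0.082]
contact_force: [-0.9, 0.3, 5.2]
grip_width: 0.6
```

View pics/side2.png

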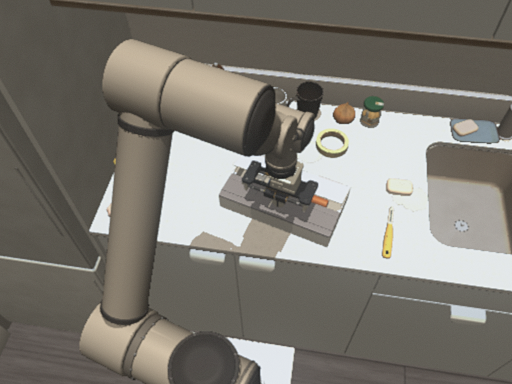

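The picture shows an orange patch at (318,200), where the lid's edge was, so the lid seems to be coming up. I'll hold briefly and look again.

```bash
python3 -m handwheel '[[[0,0,0,0],[0,0,0,0],[0,0,0,0],[0,0,0,0],[0,0,0,0],[0,0,0,0],[0,0,0,0],[0,0,0,0]]]';  python3 - <<'E'
from h import *
im,d=bot.capture("side");cv2.imwrite("pics/side3.png",cv2.resize(im[100:260,180:400,::-1],None,fx=3.5,fy=3.5))
E
```

```text
time: 5.78
tool_pos: [518.8, -68.3, 51.8]
tcp_rot: [0.491, 1.571, 0.228]
contact_force: [-1.4, 0.9, 4.6]
grip_width: 0.3
```

View pics/side3.png

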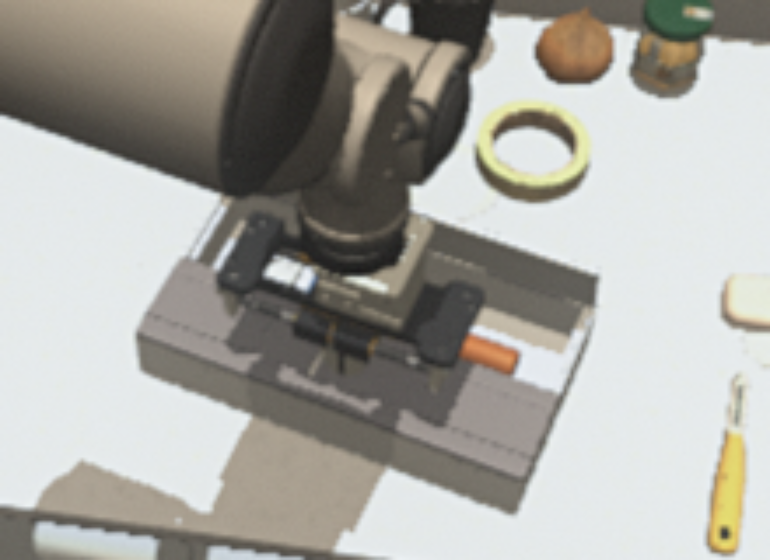

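The lid stands open: the interior is visible with an orange thing at (490,353), and the lid is upright behind. I'll withdraw upward and back towards the robot.

```bash
python3 -m handwheel '[[[-1,0,0,0],[-2,0,0,0],[-3,0,-1,0],[-3,0,-2,0],[-3,0,-2,0],[-3,0,-2,0],[-2,0,-2,0],[0,0,0,0]]]'; python3 -m handwheel '[[[0,2.5,-1,0],[0,3,0,0],[0,3,0,0],[0,3,0,0],[0,3,0,0],[0,3,0,0],[0,0,0,0],[0,0,0,0]]]';  python3 - <<'E'
from h import *
for c in("side","top"):
    im,d=bot.capture(c);cv2.imwrite(f"pics/{c}4.png",im[:,:,::-1])
for l in("spice_jar","garlic_bulb","yellow_peeler","soap"):
    for r in bot.spot_point("top",l)[:1]:
        u,v=r['point'];print(l,r,px2plane("top",u,v,0).round())
print(bot.get_obs()['contact_force'])
E
```

```text
time: 6.5
tool_pos: [430.6, -44.4, 225.8]
tcp_rot: [-0.005, 1.566, -0.268]
contact_force: [0.8, -0.0, 0.4]
grip_width: 0.4
time: 7.17
tool_pos: [467.5, 127.7, 220.7]
tcp_rot: [-2.695, 1.569, -2.955]
contact_force: [-0.2, -0.6, -0.2]
grip_width: 0.1
spice_jar {'point': [136.3, 187.7], 'conf': 0.67} [564. 399.   0.]
garlic_bulb {'point': [138.6, 224.3], 'conf': 0.76} [445. 388.   0.]
yellow_peeler {'point': [377.4, 202.9], 'conf': 0.87} [ 499. -379.    0.]
soap {'point': [383.7, 152.4], 'conf': 0.65} [ 666. -410.    0.]
[ 0.57079453 -0.97008483  0.99993646]
```

View pics/side4.png

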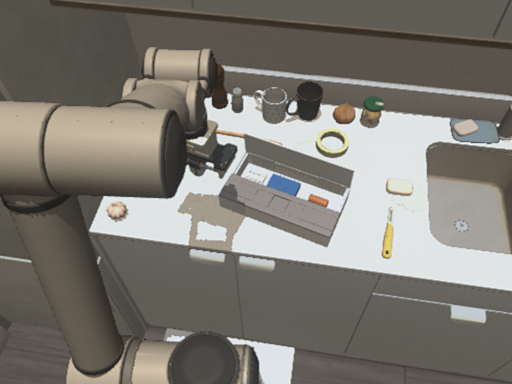

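View pics/top4.png

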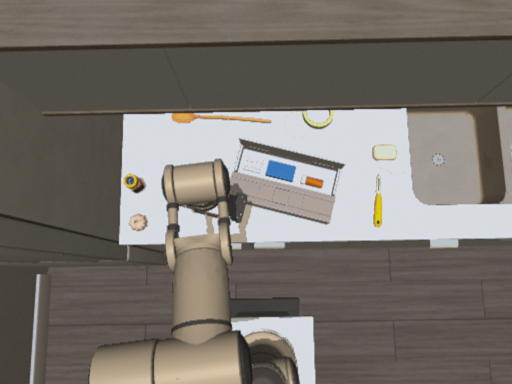

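Both pictures show the lid standing upright at the rear edge (top view around 290,155) with the contents exposed. The bystanders are where they were, and the hand is clear at z = 220 mm with no contact force.

```bash
python3 -c "
from plant import bot
print(bot.close_job())"
```

```text
the job is handed in; nothing more can be done
None
```

The medicine box is open and the job is handed in, at about 7 s of the 51 s allowed.

- **Finding the button:** Both cameras placed it at about (518.6, -68.2), essentially the middle of the groove. With the fingers shut and the jaws along the groove, I felt for it there. The tips passed the groove floor at 59 mm without contact. They met the plate, giving about 2.8 N at 55.9 mm.
- **Pressing it:** I pressed down to a TCP height of 51.8 mm, about 5 mm of travel, where the force read 5.2 N. The lid then sprang open by itself, and I took the hand up and away.
- **Last checks:** The pictures show the lid standing upright with the contents exposed. The force on the tool was at noise level (about 1 N). I judged the lid angle and its being at rest by eye and did not measure them.
- **Bystanders:** The networks' positions for the jar, garlic, peeler and soap differ from the start by 1 to 11 mm. That is about the networks' own scatter, and nothing came near these items.
- **Disagreement:** In the first side picture the network reported the garlic on the box, with a low confidence of 0.55. That was plainly wrong, and I ignored it.

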